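# Put four mixed-up lab vessels back in their own drip dishes

## Task

The four vessels are standing in each other's drip dishes. Put each back in the middle of its own: the tall white reagent bottle in the large round dish, the brown stain bottle in the small round dish, the sample cup in the large square dish and the little oil bottle in the small square dish. The empty cork mat is there for parking a vessel on the way; keep the vessels upright throughout and leave them all standing free.

Things in the scene. Friction and masses are not known exactly. Their poses are not given: they have to be found in the camera images.
- reagent_bottle: the tall white bottle with a black cap: 55 mm in diameter, 118 mm tall with the cap, straight-sided up to about 90 mm. Loose, standing upright in one of the dishes at the start; origin at the centre of its underside, z up along its axis.
- stain_bottle: the brown glass bottle with a black cap: 38 mm in diameter, 78 mm tall with the cap, straight-sided up to about 55 mm. Loose, standing upright in one of the dishes at the start; origin at the centre of its underside, z up along its axis.
- sample_cup: the white cup with a wide screw lid (fixed on): 59 mm in diameter at the lid, which is its top 15 mm or so, narrowing a little to the foot, 66 mm tall. Loose, standing upright in one of the dishes at the start; origin at the centre of its underside, z up along its axis.
- oil_bottle: the smallest bottle, slim and white: body 27 mm in diameter up to 40 mm high, then a cap 16 mm in diameter, 62 mm tall in all. Loose, standing upright in one of the dishes at the start; origin at the centre of its underside, z up along its axis.
- round_large: large round drip dish of dark metal, 112 mm across outside, 104 mm inside. Floor 3 mm thick, so a vessel in it stands 3 mm above the bench; rim 4 mm wide, its top 8 mm above the bench. Fixed to the bench; origin at the centre of its underside, z up.
- round_small: small round drip dish of dark metal, 80 mm across outside, 72 mm inside. Floor 3 mm thick, so a vessel in it stands 3 mm above the bench; rim 4 mm wide, its top 8 mm above the bench. Fixed to the bench; origin at the centre of its underside, z up.
- square_large: large square drip dish of dark metal, 112 x 112 mm outside, 104 mm inside. Floor 3 mm thick, so a vessel in it stands 3 mm above the bench; rim 4 mm wide, its top 8 mm above the bench. Fixed to the bench; origin at the centre of its underside, z up, x and y along its sides.
- square_small: small square drip dish of dark metal, 80 x 80 mm outside, 72 mm inside. Floor 3 mm thick, so a vessel in it stands 3 mm above the bench; rim 4 mm wide, its top 8 mm above the bench. Fixed to the bench; origin at the centre of its underside, z up, x and y along its sides.
- cork_mat: flat square cork mat, 90 x 90 mm, 3 mm thick, without a rim, empty at the start: the free spot. Fixed to the bench; origin at the centre of its underside, z up, x and y along its sides.

How it is judged:
By the outcome, as a careful person would: the job done as asked, in the order asked, and still so for the second after the job is handed in, with the robot touching nothing.
It also fails if it takes over 138 s, if anything falls off the work surface, if the arm or the gripper's body presses on something with over 40 N, if the wrist force passes 120 N, or if a joint passes its speed limit or range.

## Robot

A 6-joint arm with a two-finger parallel gripper is mounted at the origin on a cart in front of the work surface, level with it; the furniture and walls round the work are solid. World frame = base frame: x ahead of the robot, y to its left, z up, the work surface at z = 0. Lengths are in m, angles in rad, forces in N, time in s.
With the tool pointing down it reaches from about 0.375 to 0.9 m from the base axis. Payload 3.1 kg.
Tool frame: the origin (TCP) lies at the very end of the fingers, on their centre line; the grasp point (between the pads) lies 19 mm behind it (manip.tcp_to_grasp is the distance from the TCP to the grasp point, in m); z points along the fingers, y is the line along which they close (so a half turn about z gives the same grasp; the last joint's range is limited). The gripper opens to 85 mm and grips with 20 to 120 N. Pads are 22 mm wide; open, the fingers measure 114 mm over their backs; the gripper's body (76 mm by 85 mm) begins 54 mm behind the grasp point. The pads swing forward as they close: fully open they stand 13 mm farther back than shut.
Start: joints at [-0.178, 0.527, 1.433, -0, 1.181, -0.178], TCP at [0.625, 0, 0.231] pointing down, gripper open.
Joint ranges: [-3.08, 3.08], [-0.75, 2.2], [0.22, 2.44], [-1.43, 4.57], [0, 2.65], [-2.85, 2.85]. Speed limits (rad/s): [2.79, 2.79, 3.14, 3.14, 3.14, 3.14].

## Interface

Orientations are given as a unit quaternion [x, y, z, w].
In Python, from station import manip gives the robot as it stands. The module is installed in compiled form; this text tells all that it offers.
- The arm moves only by the tool step_arm, never from a script. Its argument "commands" is one flat list of numbers, 6 for each row, row after row: the shift along the tool's x, y, z in m, then the turn, a rotation vector about the tool's x, y, z in degrees. A call has exactly 10 rows; each row is the pose to reach, as a shift and turn from the pose commanded when the call began, along the tool's axes at that moment; what a row does not reach only later rows make up. A row lasts 1/10 s, in which the tool goes at most 50 mm and 8.59 degrees, less where a joint would pass 70% of its speed; a pose out of reach is approached as far as the arm can. A call with a gripper value outside its range is refused whole. "jaw" is the opening in per cent of the stroke, from 0 (shut) to 100 (fully open), set as the call begins (left out, the last holds). The fingers move at their own pace and stop on an object; "grip_force" is the grip in N (left out, the last holds). Time passes only in rows, so rows that repeat a pose let the fingers close, or fill a call up. It gives the time, the measured TCP pose, the force, the opening and the grip force at its end, in the units of the state.
- manip.sense(): the state, without advancing time (a new reading comes with each control period).
- manip.snapshot(name): name is "scene" or "side" or "wrist"; returns a dict with "pixels" (400x640x3 uint8, blue, green, red), "fx", "fy", "cx", "cy" (pixels), "k1" (the pictures are not rectified: a ray, as slopes to the right and down, at radius r is drawn at 1 + k1 r^2 times it, then the intrinsics apply), "R" (3x3) and "t" (3): a world point X has camera coordinates R X + t; the wrist camera has in their place "mount" (4x4, takes a point from camera to tool coordinates, whose origin is the TCP and whose axes are the flange's). Camera axes: x right, y down, z forward; pixel columns grow to the right and rows downward; lengths in m; the calibration is good to about 2 mm. A picture is of the moment at which its call begins: read the wrist's pose just before it. There is no depth.
- manip.sign_off(): hands the job in; it is judged then, once.
The state is a dict: "t": time; "q": joint angles; "qd": joint speeds; "tau": joint torques, N m; "tcp_pos": TCP position; "tool_rot": TCP orientation; "force": force on the tool from outside, world axes, zero at the start; "ft_torque": the same for the moment, N m; "finger_gap": opening from 0.0 (shut) to 1.0 (fully open); "gripper_force": force on a finger pad.
Only numpy, scipy, OpenCV 4.12 (cv2) and the standard library are available. Lean on these libraries where they do the work, as an engineer would, in place of code of your own. Each camera call takes 0.05 s, during which the arm holds its last target. There are 200 camera calls.

## Working session

There is one attempt and no reset: what is moved stays moved. The work goes in short steps, Python scripts to look and compute and a tool call to move; the robot and the scene stay as the last step left them, time stands still between calls to the robot, and variables do not carry over. Pictures are saved under pics/ and viewed, at most 14 in all, crops included, and the job is handed in when it is done.

Besides the shell and the picture viewer there is one more tool, called after ">>>" as name(argument=value, ...), one argument or row to a line, values as JSON. step_arm: Moves the arm, as the interface text tells. Its arguments: {"type":"object","properties":{"commands":{"type":"array","items":{"type":"number"}},"jaw":{"type":"number"},"grip_force":{"type":"number"}},"required":["commands"]}

```bash
mkdir -p pics; ls; python3 - <<'E'
from station import manip
import cv2,numpy as np
s=manip.sense();print({k:np.round(v,3) for k,v in s.items()},manip.tcp_to_grasp)
for n in("scene","side","wrist"):
    d=manip.snapshot(n);cv2.imwrite(f"pics/{n}0.png",d["pixels"])
    print(n,{k:np.round(v,4).tolist() for k,v in d.items() if k!="pixels"})
    np.save(f"{n}0.npy",d,allow_pickle=True)
E
```

```text
pics
{'t': np.float64(0.0), 'q': array([-0.179,  0.528,  1.434, -0.   ,  1.181, -0.179]), 'qd': array([-0.001, -0.   ,  0.001,  0.001, -0.   ,  0.001]), 'tau': array([ 0.0000e+00, -4.4234e+01, -1.7802e+01, -0.0000e+00,  8.0000e-03,
        0.0000e+00]), 'tcp_pos': array([0.624, 0.   , 0.23 ]), 'tool_rot': array([ 0.707,  0.707, -0.001, -0.001]), 'force': array([ 0.156,  0.45 , -0.023]), 'ft_torque': array([-0.029,  0.001,  0.04 ]), 'gripper_force': np.float64(0.0), 'finger_gap': np.float64(0.997)} 0.0187
scene {'fx': 398.7364, 'fy': 398.7364, 'cx': 320.618, 'cy': 200.6529, 'k1': 0.0164, 'R': [[0.78, -0.6257, 0.0019], [-0.2956, -0.3712, -0.8802], [0.5515, 0.6861, -0.4745]], 't': [-0.3219, 0.2369, 0.4978]}
side {'fx': 432.0281, 'fy': 432.0281, 'cx': 319.5975, 'cy': 196.536, 'k1': -0.0169, 'R': [[0.9745, -0.2237, -0.0188], [-0.1354, -0.5186, -0.8442], [0.1791, 0.8252, -0.5356]], 't': [-0.4719, 0.1612, 0.6624]}
wrist {'fx': 277.045, 'fy': 277.045, 'cx': 319.383, 'cy': 198.271, 'k1': -0.0221, 'mount': [[0.0002, -0.9578, -0.2874, 0.0739], [1.0, 0.0003, -0.0003, 0.0011], [0.0004, -0.2874, 0.9578, -0.1413], [0.0, 0.0, 0.0, 1.0]]}
```

View pics/scene0.png

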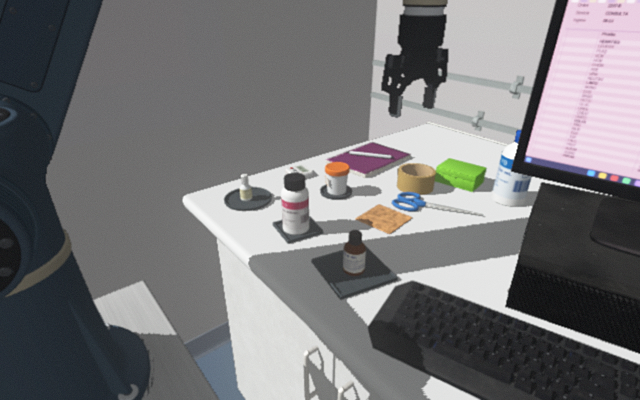

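View pics/side0.png

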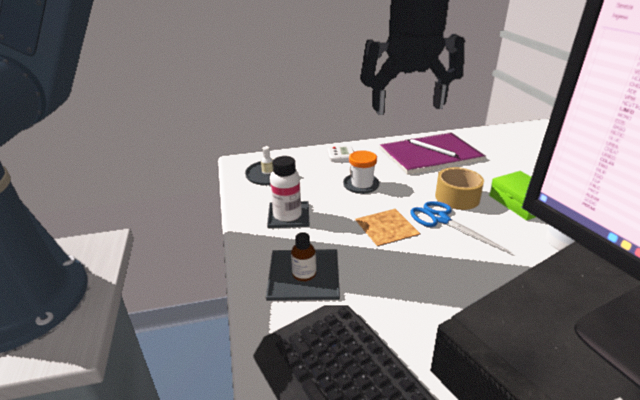

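View pics/wrist0.png

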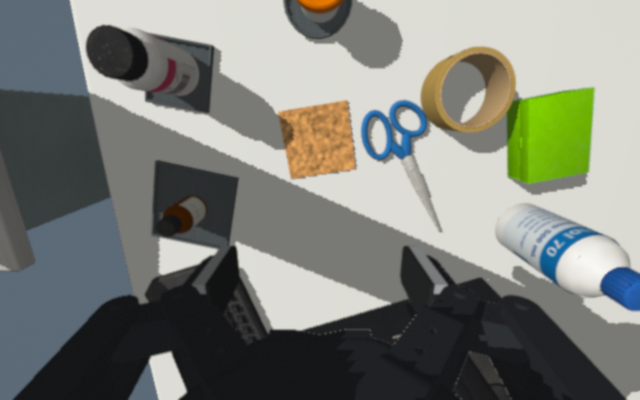

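The scene view shows the oil bottle in the large round dish (248,197) and the reagent bottle in the small square dish (297,225). The cup is in the small round dish (336,188), the stain bottle is in the large square dish (354,270), and the mat is empty (385,218). The side view confirms this: oil bottle (267,165), reagent (287,200), cup (361,180), stain (303,265), mat (388,226). The wrist view shows the mat (318,140), the square dishes (180,75) and (195,202), and part of the cup (320,10).

```bash
cat > h.py <<'E'
import numpy as np,cv2
from scipy.spatial.transform import Rotation as Ro
from station import manip
def snap(n,f=None):
    s=manip.sense();d=manip.snapshot(n)
    if f:cv2.imwrite(f"pics/{f}.png",d["pixels"])
    return d,s
def cam(d,s=None):
    """camera->world rotation, camera centre"""
    if "R" in d:
        R=np.array(d["R"]);return R.T,-R.T@np.array(d["t"])
    M=np.array(d["mount"]);Rt=Ro.from_quat(s["tool_rot"]).as_matrix()
    return Rt@M[:3,:3],Rt@M[:3,3]+s["tcp_pos"]
def cast(d,px,z,s=None):
    px=np.atleast_2d(np.asarray(px,float))
    K=np.array([[d["fx"],0,d["cx"]],[0,d["fy"],d["cy"]],[0,0,1]])
    u=cv2.undistortPoints(px[:,None],K,np.array([d["k1"],0,0,0.]))[:,0]
    R,c=cam(d,s);r=np.c_[u,np.ones(len(u))]@R.T
    return c+r*((z-c[2])/r[:,2])[:,None]
def proj(d,X,s=None):
    X=np.atleast_2d(X);R,c=cam(d,s);p=(X-c)@R;u=p[:,:2]/p[:,2:]
    u*=1+d["k1"]*(u**2).sum(1)[:,None]
    return u*d["fx"]+[d["cx"],d["cy"]]
E
python3 - <<'E'
from h import *
P={"scene":dict(round_large=(248,198),square_small=(298,229),round_small=(336,191),square_large=(354,270),mat=(385,218),kb=(410,283)),
"side":dict(round_large=(265,173),square_small=(289,214),round_small=(361,184),square_large=(304,275),mat=(388,226),kb=(346,309)),
"wrist":dict(square_small=(180,75),square_large=(195,202),mat=(318,140))}
s=dict(tool_rot=[.7071,.7071,0,0],tcp_pos=[.624,0,.231])
for n in P:
    d=np.load(f"{n}0.npy",allow_pickle=True).item()
    for k,p in P[n].items():print(n,k,cast(d,p,.006,s).round(3)[0])
# mat colour
    h=cv2.cvtColor(d["pixels"],cv2.COLOR_BGR2HSV)
E
```

```text
scene round_large [0.432 0.297 0.006]
scene square_small [0.444 0.114 0.006]
scene round_small [0.617 0.196 0.006]
scene square_large [ 0.443 -0.056  0.006]
scene mat [0.616 0.033 0.006]
scene kb [ 0.492 -0.14   0.006]
side round_large [0.425 0.293 0.006]
side square_small [0.451 0.118 0.006]
side round_small [0.62  0.191 0.006]
side square_large [ 0.446 -0.058  0.006]
side mat [0.622 0.034 0.006]
side kb [ 0.491 -0.143  0.006]
wrist square_small [0.454 0.122 0.006]
wrist square_large [ 0.452 -0.041  0.006]
wrist mat [0.623 0.043 0.006]
```

>>> step_arm(
  commands=[0.016,-0.01,0,0,0,0,0.032,-0.02,0,0,0,0,0.064,-0.04,0,0,0,0,0.096,-0.06,0,0,0,0,0.128,-0.08,0,0,0,0,0.15,-0.095,0,0,0,0,0.16,-0.1,0,0,0,0,0.16,-0.1,0,0,0,0,0.16,-0.1,0,0,0,0,0.16,-0.1,0,0,0,0],
)

```text
t: 1.15
tcp_pos: [0.5259, 0.1592, 0.2314]
tool_rot: [0.707, 0.707, 0.0, 0.0]
force: [0.1, -0.2, -0.3]
finger_gap: 0.999
gripper_force: 0.0
```

```bash
python3 - <<'E'
from h import *
d,s=snap("wrist","w1");np.save("w1.npy",(d,s),allow_pickle=True);print(s["tcp_pos"],s["tool_rot"])
E
```

```text
[0.52594087 0.15918562 0.23136508] [7.07498510e-01 7.06714677e-01 2.13568392e-04 4.22806165e-04]
```

View pics/w1.png

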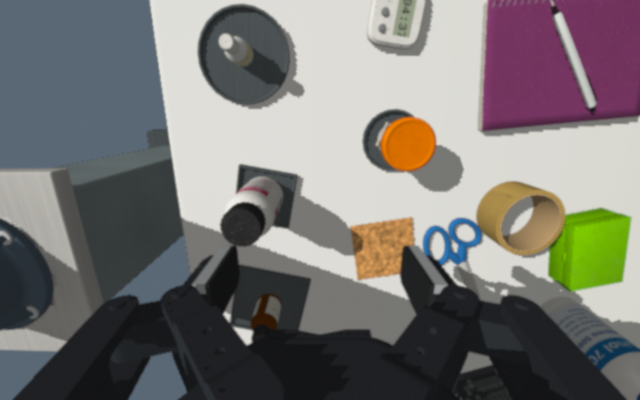

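The wrist view shows the large round dish at (246,55) with the oil bottle's cap at about (228,42), and the orange cup lid at (408,143) over its dish at (398,140). It also shows the reagent cap at (243,225), the small square dish at (268,195), the mat at (384,248) and the large square dish at (270,297).

```bash
python3 - <<'E'
from h import *
w1=np.load("w1.npy",allow_pickle=True);d1,s1=w1
d0=np.load("wrist0.npy",allow_pickle=True).item();s0=dict(tool_rot=[.7071,.7071,-.001,-.001],tcp_pos=[.6245,0,.2305])
def comp(d,f,roi):
    x0,y0,x1,y1=roi;hsv=cv2.cvtColor(d["pixels"],cv2.COLOR_BGR2HSV)
    m=np.zeros(hsv.shape[:2],np.uint8);m[y0:y1,x0:x1]=f(hsv[y0:y1,x0:x1]).astype(np.uint8)*255
    m=cv2.morphologyEx(m,cv2.MORPH_OPEN,np.ones((3,3)))
    c=max(cv2.findContours(m,cv2.RETR_EXTERNAL,cv2.CHAIN_APPROX_NONE)[0],key=cv2.contourArea)
    return c[:,0].astype(float)
dark=lambda h:h[...,2]<95
orange=lambda h:(h[...,0]<20)&(h[...,1]>140)&(h[...,2]>60)
def circ(n,d,s,f,roi,z):
    X=cast(d,comp(d,f,roi),z,s)[:,:2].astype(np.float32);c,r=cv2.minEnclosingCircle(cv2.convexHull(X));print(n,np.round(c,4),"dia",round(2*r,4))
def rect(n,d,s,f,roi,z):
    X=cast(d,comp(d,f,roi),z,s)[:,:2].astype(np.float32);c,w,a=cv2.minAreaRect(X);print(n,np.round(c,4),np.round(w,4),round(a,1))
circ("round_large",d1,s1,dark,(190,0,310,112),.008)
circ("round_small",d1,s1,dark,(350,100,425,180),.008)
circ("lid",d1,s1,orange,(370,100,450,180),.069)
cork=lambda h:(h[...,0]<22)&(h[...,1]>110)&(h[...,2]>110)
rect("mat w0",d0,s0,cork,(265,90,365,190),.003)
bl=lambda h:h[...,2]<60
circ("reagent cap w0",d0,s0,bl,(80,15,150,90),.115)
circ("reagent cap w1",d1,s1,bl,(215,198,265,250),.115)
circ("stain cap w0",d0,s0,bl,(150,212,186,242),.078)
rect("square_small w0 ",d0,s0,dark,(150,30,225,118),.008)
rect("square_large w0 ",d0,s0,lambda h:(h[...,2]<95)|(h[...,1]>130),(140,150,245,250),.008)
C={"sqS":(d0,s0,[(214,44),(210,112),(146,101)]),"sqL":(d0,s0,[(157,161),(238,178),(225,248),(152,234)]),"sqS1":(d1,s1,[(240,165),(299,176),(292,228)])}
for k,(d,s,p) in C.items():
    X=cast(d,p,.008,s)[:,:2];print(k,X.round(4).tolist(),np.linalg.norm(np.diff(X,axis=0),axis=1).round(3))
print("oil tip",cast(d1,(226,40),.065,s1).round(4))
for n,d,s,r in(("w0sq",d0,s0,(70,0,260,270)),("w1a",d1,s1,(190,0,450,250))):pass
a=cv2.resize(d0["pixels"][10:260,70:260],None,fx=2.2,fy=2.2);b=cv2.resize(d1["pixels"][0:180,190:350],None,fx=2.3,fy=2.3)
c=np.zeros((550,790,3),np.uint8);c[:a.shape[0],:a.shape[1]]=a;c[:b.shape[0],420:420+b.shape[1]]=b[:,:370];cv2.imwrite("pics/crop.png",c)
E
```

```text
round_large [0.4367 0.301 ] dia 0.1095
round_small [0.6205 0.2019] dia 0.076
lid [0.6229 0.203 ] dia 0.0605
mat w0 [0.6226 0.0419] [0.0878 0.0876] 9.1
reagent cap w0 [0.4531 0.1249] dia 0.0517
reagent cap w1 [0.4513 0.1278] dia 0.0481
stain cap w0 [ 0.4524 -0.043 ] dia 0.0482
square_small w0  [0.456  0.1219] [0.0778 0.0754] 79.0
square_large w0  [ 0.4532 -0.0491] [0.113  0.1228] 77.4
sqS [[0.4998, 0.1557], [0.4868, 0.0782], [0.4071, 0.092]] [0.079 0.081]
sqL [[0.4088, 0.0163], [0.5153, -0.0069], [0.4875, -0.111], [0.3835, -0.0893]] [0.109 0.108 0.106]
sqS1 [[0.4216, 0.1699], [0.4998, 0.1548], [0.4881, 0.0795]] [0.08  0.076]
oil tip [[0.434  0.3057 0.065 ]]
```

View pics/crop.png

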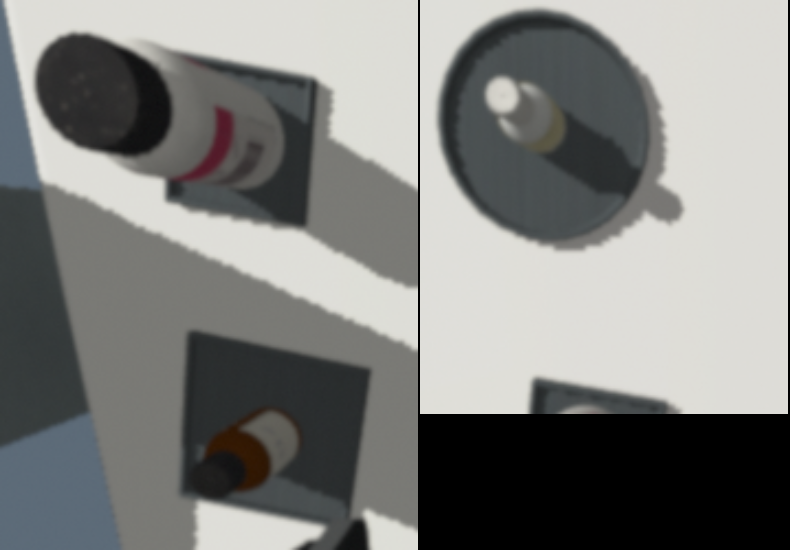

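The crop shows the reagent cap top at (107,52) and the large square dish's corners at (155,160), (238,178), (228,247) and (153,235) in the first wrist picture. The oil cap's top is at (226,41) in the second. First I'll park the oil bottle on the mat.

>>> step_arm(
  commands=[0.025,-0.016,0,0,0,0,0.055,-0.036,0,0,0,0,0.09,-0.058,0,0,0,0,0.12,-0.078,0,0,0,0,0.145,-0.092,0,0,0,0,0.145,-0.092,0.04,0,0,0,0.145,-0.092,0.08,0,0,0,0.145,-0.092,0.115,0,0,0,0.145,-0.092,0.13,0,0,0,0.145,-0.092,0.13,0,0,0],
  jaw=75,
  grip_force=25,
)

```text
t: 2.2
tcp_pos: [0.4322, 0.3036, 0.0988]
tool_rot: [0.708, 0.707, -0.003, -0.001]
force: [-0.7, -0.6, 0.8]
finger_gap: 0.75
gripper_force: 0.0
```

```bash
python3 - <<'E'
from h import *
d,s=snap("wrist","w2");print(s["tcp_pos"],s["force"])
t=s["tcp_pos"]
print(proj(d,[[t[0],t[1],.065]],s).round(1),"px of TCP axis at oil top; dish",proj(d,[[.4367,.301,.008]],s))
np.save("w2.npy",(d,s),allow_pickle=True)
E
```

```text
[0.43224793 0.3036185  0.09875878] [-0.70117817 -0.58364858  0.77940057]
[[318.1 228.2]] px of TCP axis at oil top; dish [[323.79351481 205.5459499 ]]
```

View pics/w2.png

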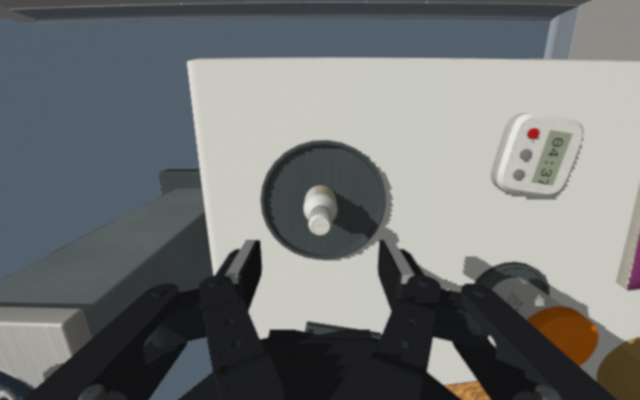

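The wrist view shows the oil cap at (319,227), right on the grasp axis, and the dish rim centred near (325,199). I'll descend and grip while measuring the dish from this image.

```bash
python3 - <<'E'
from h import *
d,s=np.load("w2.npy",allow_pickle=True)
g=cv2.cvtColor(d["pixels"],cv2.COLOR_BGR2HSV)[...,2]
m=np.zeros_like(g);m[130:262,262:384]=((g[130:262,262:384]<95)*255).astype(np.uint8)
m=cv2.morphologyEx(m,cv2.MORPH_OPEN,np.ones((3,3)))
c=max(cv2.findContours(m,0,1)[0],key=cv2.contourArea)[:,0].astype(float)
X=cast(d,c,.008,s)[:,:2].astype(np.float32);print(cv2.minEnclosingCircle(cv2.convexHull(X)),cv2.fitEllipse(cv2.convexHull(X)))
E
```

```text
((0.43634507060050964, 0.30266281962394714), 0.05500902235507965) ((0.43648767471313477, 0.30282485485076904), (0.10844957828521729, 0.10975953191518784), 68.78520202636719)
```

>>> step_arm(
  commands=[0,0.002,0.02,0,0,0,0,0.002,0.045,0,0,0,0,0.002,0.07,0,0,0,0,0.002,0.083,0,0,0,0,0.002,0.085,0,0,0,0,0.002,0.085,0,0,0,0,0.002,0.085,0,0,0,0,0.002,0.085,0,0,0,0,0.002,0.085,0,0,0,0,0.002,0.085,0,0,0],
)

```text
t: 3.25
tcp_pos: [0.4353, 0.3052, 0.0169]
tool_rot: [0.707, 0.707, 0.0, 0.0]
force: [0.2, 0.4, -0.9]
finger_gap: 0.747
gripper_force: 0.0
```

>>> step_arm(
  commands=[0,0,0,0,0,0,0,0,0,0,0,0,0,0,0,0,0,0,0,0,0,0,0,0,0,0,0,0,0,0,0,0,0,0,0,0,0,0,0,0,0,0,0,0,0,0,0,0,0,0,0,0,0,0,0,0,0,0,0,0],
  jaw=0,
  grip_force=30,
)

```text
t: 4.25
tcp_pos: [0.4349, 0.305, 0.0164]
tool_rot: [0.707, 0.707, -0.0, -0.0]
force: [-1.5, -0.3, 4.7]
finger_gap: 0.307
gripper_force: 29.5
```

>>> step_arm(
  commands=[0,0,-0.015,0,0,0,0,0,-0.05,0,0,0,0,0,-0.09,0,0,0,0,0,-0.12,0,0,0,-0.02,0.014,-0.12,0,0,0,-0.05,0.036,-0.12,0,0,0,-0.085,0.06,-0.12,0,0,0,-0.12,0.085,-0.12,0,0,0,-0.155,0.11,-0.12,0,0,0,-0.19,0.135,-0.12,0,0,0],
)

```text
t: 5.25
tcp_pos: [0.5708, 0.1134, 0.1358]
tool_rot: [0.707, 0.707, -0.0, -0.0]
force: [0.1, 0.1, 0.3]
finger_gap: 0.305
gripper_force: 29.6
```

>>> step_arm(
  commands=[-0.03,0.021,0,0,0,0,-0.055,0.039,0,0,0,0,-0.07,0.05,0,0,0,0,-0.073,0.052,0,0,0,0,-0.073,0.052,0.03,0,0,0,-0.073,0.052,0.065,0,0,0,-0.073,0.052,0.095,0,0,0,-0.073,0.052,0.11,0,0,0,-0.073,0.052,0.118,0,0,0,-0.073,0.052,0.12,0,0,0],
)

```text
t: 6.25
tcp_pos: [0.6215, 0.043, 0.0164]
tool_rot: [0.707, 0.707, -0.0, -0.001]
force: [-3.5, 1.5, 7.7]
finger_gap: 0.307
gripper_force: 30.1
```

>>> step_arm(
  commands=[0,0,0,0,0,0,0,0,0,0,0,0,0,0,0,0,0,0,0,0,0,0,0,0,0,0,0,0,0,0,0,0,-0.02,0,0,0,0,0,-0.06,0,0,0,0,0,-0.1,0,0,0,0,0,-0.14,0,0,0,0,0,-0.18,0,0,0],
  jaw=65,
)

```text
t: 7.25
tcp_pos: [0.6216, 0.042, 0.1979]
tool_rot: [0.707, 0.707, -0.0, -0.0]
force: [0.6, -0.2, -0.5]
finger_gap: 0.651
gripper_force: 0.0
```

>>> step_arm(
  commands=[0.01,-0.02,-0.02,0,0,0,0.03,-0.055,-0.02,0,0,0,0.05,-0.095,-0.02,0,0,0,0.065,-0.13,-0.02,0,0,0,0.08,-0.16,-0.02,0,0,0,0.083,-0.169,-0.02,0,0,0,0.083,-0.169,-0.02,0,0,0,0.083,-0.169,-0.02,0,0,0,0.083,-0.169,-0.02,0,0,0,0.083,-0.169,-0.02,0,0,0],
  jaw=100,
)

```text
t: 8.25
tcp_pos: [0.4545, 0.1245, 0.2162]
tool_rot: [0.707, 0.707, 0.0, 0.0]
force: [0.3, 0.7, -0.1]
finger_gap: 0.995
gripper_force: 0.0
```

```bash
python3 - <<'E'
from h import *
d,s=snap("wrist","w3");print(s["tcp_pos"],s["force"]);t=s["tcp_pos"]
print("axis at cap top",proj(d,[[t[0],t[1],.121]],s).round(1),"sqS",proj(d,[[.454,.124,.008]],s).round(1),"mat",proj(d,[[.6226,.042,.003]],s).round(1))
np.save("w3.npy",(d,s),allow_pickle=True)
E
```

```text
[0.45446388 0.12448445 0.21624938] [ 0.26214921  0.74744975 -0.07583188]
axis at cap top [[318.1 201.4]] sqS [[318.1 175.6]] mat [[439.2 232.5]]
```

View pics/w3.png

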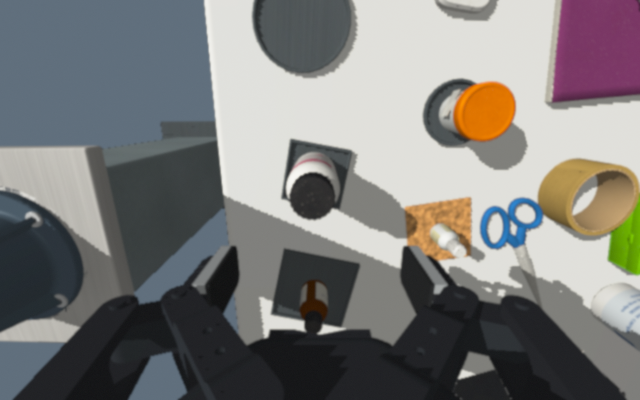

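The wrist view shows the reagent cap top near (314,197), 4 px from the axis, and the small square dish at (317,176) as predicted. The oil bottle stands on the mat at (440,232). I'll shift by 3 mm each way and descend.

>>> step_arm(
  commands=[0.003,-0.003,0,0,0,0,0.003,-0.003,0.03,0,0,0,0.003,-0.003,0.06,0,0,0,0.003,-0.003,0.09,0,0,0,0.003,-0.003,0.12,0,0,0,0.003,-0.003,0.145,0,0,0,0.003,-0.003,0.157,0,0,0,0.003,-0.003,0.157,0,0,0,0.003,-0.003,0.157,0,0,0,0.003,-0.003,0.157,0,0,0],
)

```text
t: 9.3
tcp_pos: [0.4507, 0.1281, 0.0601]
tool_rot: [0.707, 0.707, 0.001, 0.001]
force: [-0.6, 0.6, 0.6]
finger_gap: 1.004
gripper_force: 0.0
```

>>> step_arm(
  commands=[0,0,0,0,0,0,0,0,0,0,0,0,0,0,0,0,0,0,0,0,0,0,0,0,0,0,0,0,0,0,0,0,0,0,0,0,0,0,0,0,0,0,0,0,0,0,0,0,0,0,0,0,0,0,0,0,0,0,0,0],
  jaw=0,
  grip_force=40,
)

```text
t: 10.3
tcp_pos: [0.4499, 0.1281, 0.0602]
tool_rot: [0.707, 0.707, 0.0, 0.0]
force: [-1.4, 0.1, 5.7]
finger_gap: 0.636
gripper_force: 40.8
```

>>> step_arm(
  commands=[0,0,-0.01,0,0,0,0,0,-0.03,0,0,0,0,0,-0.05,0,0,0,0.01,-0.001,-0.06,0,0,0,0.035,-0.003,-0.06,0,0,0,0.065,-0.005,-0.06,0,0,0,0.095,-0.008,-0.06,0,0,0,0.125,-0.01,-0.06,0,0,0,0.15,-0.012,-0.06,0,0,0,0.165,-0.014,-0.06,0,0,0],
)

```text
t: 11.3
tcp_pos: [0.4353, 0.2953, 0.1194]
tool_rot: [0.706, 0.708, 0.0, -0.0]
force: [0.8, -1.0, -1.6]
finger_gap: 0.637
gripper_force: 42.6
```

>>> step_arm(
  commands=[0.007,0,0,0,0,0,0.009,0,0,0,0,0,0.009,0,0,0,0,0,0.009,0,0.02,0,0,0,0.009,0,0.04,0,0,0,0.009,0,0.052,0,0,0,0.009,0,0.057,0,0,0,0.009,0,0.06,0,0,0,0.009,0,0.06,0,0,0,0.009,0,0.06,0,0,0],
)

```text
t: 12.3
tcp_pos: [0.4355, 0.3015, 0.0602]
tool_rot: [0.707, 0.707, -0.0, -0.0]
force: [-2.8, -1.2, 5.7]
finger_gap: 0.635
gripper_force: 43.0
```

>>> step_arm(
  commands=[0,0,0,0,0,0,0,0,0,0,0,0,0,0,0,0,0,0,0,0,0,0,0,0,0,0,0,0,0,0,0,0,-0.02,0,0,0,0,0,-0.06,0,0,0,0,0,-0.1,0,0,0,0,0,-0.14,0,0,0,0,0,-0.16,0,0,0],
  jaw=95,
)

```text
t: 13.3
tcp_pos: [0.4374, 0.3027, 0.2228]
tool_rot: [0.707, 0.707, 0.003, 0.001]
force: [-0.2, -0.7, -0.4]
finger_gap: 0.953
gripper_force: 0.0
```

>>> step_arm(
  commands=[-0.02,0.014,0,0,0,0,-0.05,0.036,0,0,0,0,-0.085,0.06,0,0,0,0,-0.12,0.086,0,0,0,0,-0.155,0.111,0,0,0,0,-0.19,0.136,0,0,0,0,-0.225,0.161,0,0,0,0,-0.25,0.179,0,0,0,0,-0.26,0.186,0,0,0,0,-0.26,0.186,0,0,0,0],
  jaw=75,
)

```text
t: 14.3
tcp_pos: [0.6224, 0.0408, 0.2189]
tool_rot: [0.708, 0.706, -0.0, -0.0]
force: [0.0, 0.4, -0.9]
finger_gap: 0.752
gripper_force: 0.0
```

>>> step_arm(
  commands=[0,0,0.02,0,0,0,0,0,0.06,0,0,0,0,0,0.1,0,0,0,0,0,0.135,0,0,0,0,0,0.165,0,0,0,0,0,0.19,0,0,0,0,0,0.202,0,0,0,0,0,0.204,0,0,0,0,0,0.204,0,0,0,0,0,0.204,0,0,0],
)

```text
t: 15.3
tcp_pos: [0.6229, 0.0423, 0.0168]
tool_rot: [0.707, 0.707, 0.001, 0.001]
force: [1.1, 0.5, 0.2]
finger_gap: 0.748
gripper_force: 0.0
```

>>> step_arm(
  commands=[0,0,0,0,0,0,0,0,0,0,0,0,0,0,0,0,0,0,0,0,0,0,0,0,0,0,0,0,0,0,0,0,0,0,0,0,0,0,0,0,0,0,0,0,0,0,0,0,0,0,0,0,0,0,0,0,0,0,0,0],
  jaw=0,
  grip_force=30,
)

```text
t: 16.3
tcp_pos: [0.6225, 0.0419, 0.0163]
tool_rot: [0.707, 0.707, 0.0, 0.001]
force: [-1.6, -0.2, 6.1]
finger_gap: 0.307
gripper_force: 29.6
```

>>> step_arm(
  commands=[0,0,-0.015,0,0,0,0,0,-0.05,0,0,0,0,0,-0.08,0,0,0,0,0,-0.1,0,0,0,0.01,-0.02,-0.1,0,0,0,0.025,-0.05,-0.1,0,0,0,0.042,-0.085,-0.1,0,0,0,0.06,-0.12,-0.1,0,0,0,0.073,-0.15,-0.1,0,0,0,0.082,-0.168,-0.1,0,0,0],
)

```text
t: 17.3
tcp_pos: [0.4505, 0.1248, 0.1158]
tool_rot: [0.707, 0.707, -0.001, -0.001]
force: [0.8, -0.6, -0.3]
finger_gap: 0.303
gripper_force: 29.6
```

>>> step_arm(
  commands=[0,0,0,0,0,0,0,0,0,0,0,0,0,0,0.02,0,0,0,0,0,0.05,0,0,0,0,0,0.075,0,0,0,0,0,0.09,0,0,0,0,0,0.096,0,0,0,0,0,0.1,0,0,0,0,0,0.1,0,0,0,0,0,0.1,0,0,0],
)

```text
t: 18.3
tcp_pos: [0.4557, 0.1236, 0.0163]
tool_rot: [0.707, 0.707, 0.001, 0.001]
force: [0.5, -2.3, 4.4]
finger_gap: 0.303
gripper_force: 29.7
```

>>> step_arm(
  commands=[0,0,0,0,0,0,0,0,0,0,0,0,0,0,0,0,0,0,0,0,0,0,0,0,0,0,0,0,0,0,0,0,-0.02,0,0,0,0,0,-0.06,0,0,0,0,0,-0.1,0,0,0,0,0,-0.14,0,0,0,0,0,-0.16,0,0,0],
  jaw=65,
)

```text
t: 19.3
tcp_pos: [0.4551, 0.1242, 0.1783]
tool_rot: [0.707, 0.707, 0.002, 0.002]
force: [0.5, -0.1, -0.7]
finger_gap: 0.651
gripper_force: 0.0
```

>>> step_arm(
  commands=[-0.02,0,0,0,0,0,-0.05,0,0,0,0,0,-0.08,0,0,0,0,0,-0.11,0,0,0,0,0,-0.135,0,0,0,0,0,-0.15,0,0,0,0,0,-0.16,0,0,0,0,0,-0.16,0,0,0,0,0,-0.16,0,0,0,0,0,-0.16,0,0,0,0,0],
  jaw=75,
)

```text
t: 20.3
tcp_pos: [0.4537, -0.0352, 0.1752]
tool_rot: [0.707, 0.707, -0.0, -0.0]
force: [-0.4, -0.2, 0.2]
finger_gap: 0.748
gripper_force: 0.0
```

```bash
python3 - <<'E'
from h import *
d,s=snap("wrist","w4");print(s["tcp_pos"],s["force"]);t=s["tcp_pos"]
print("axis at stain top",proj(d,[[t[0],t[1],.081]],s).round(1),"sqL",proj(d,[[.449,-.048,.008]],s).round(1),"sqS",proj(d,[[.454,.124,.008]],s).round(1),"oil top",proj(d,[[.454,.124,.065]],s).round(1))
np.save("w4.npy",(d,s),allow_pickle=True)
E
```

```text
[ 0.45369666 -0.03515554  0.17523028] [-0.35781404 -0.15409371  0.15463943]
axis at stain top [[318.3 201.8]] sqL [[314.5 193.5]] sqS [[318.9  25.8]] oil top [[318.8   3.5]]
```

View pics/w4.png

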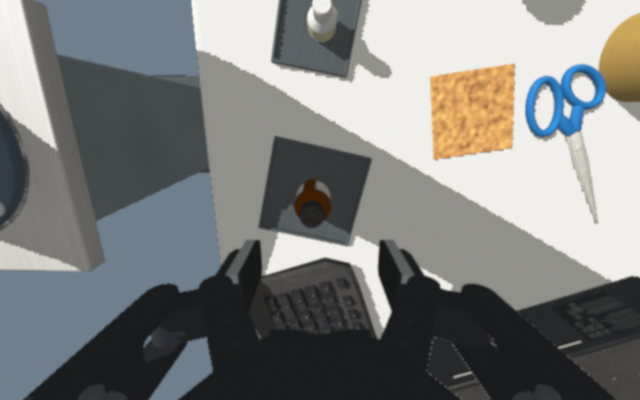

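The wrist view shows the stain cap at (312,214) and the large square dish's corners at (275,137), (371,159), (350,244) and (260,228). Their mean is (314,192), as predicted. The oil bottle stands in the small square dish at (321,20). The stain bottle is 5 mm in −x and 10 mm in −y from the axis.

>>> step_arm(
  commands=[-0.005,-0.003,0,0,0,0,-0.01,-0.005,0.01,0,0,0,-0.011,-0.005,0.04,0,0,0,-0.011,-0.005,0.075,0,0,0,-0.011,-0.005,0.11,0,0,0,-0.011,-0.005,0.138,0,0,0,-0.011,-0.005,0.152,0,0,0,-0.011,-0.005,0.154,0,0,0,-0.011,-0.005,0.154,0,0,0,-0.011,-0.005,0.154,0,0,0],
)

```text
t: 21.35
tcp_pos: [0.4494, -0.0472, 0.0218]
tool_rot: [0.707, 0.707, 0.0, 0.001]
force: [0.1, 0.7, -0.0]
finger_gap: 0.75
gripper_force: 0.0
```

>>> step_arm(
  commands=[0,0,0,0,0,0,0,0,0,0,0,0,0,0,0,0,0,0,0,0,0,0,0,0,0,0,0,0,0,0,0,0,0,0,0,0,0,0,0,0,0,0,0,0,0,0,0,0,0,0,0,0,0,0,0,0,0,0,0,0],
  jaw=0,
  grip_force=40,
)

```text
t: 22.35
tcp_pos: [0.4493, -0.0471, 0.0223]
tool_rot: [0.707, 0.707, 0.0, 0.001]
force: [-0.4, -0.4, 5.9]
finger_gap: 0.436
gripper_force: 39.7
```

>>> step_arm(
  commands=[0,0,-0.015,0,0,0,0,0,-0.04,0,0,0,0,0,-0.07,0,0,0,0.005,0.01,-0.08,0,0,0,0.02,0.04,-0.08,0,0,0,0.038,0.075,-0.08,0,0,0,0.057,0.11,-0.08,0,0,0,0.075,0.145,-0.08,0,0,0,0.086,0.168,-0.08,0,0,0,0.089,0.173,-0.08,0,0,0],
)

```text
t: 23.35
tcp_pos: [0.625, 0.0433, 0.1018]
tool_rot: [0.706, 0.708, 0.001, 0.002]
force: [-0.3, -0.6, -0.9]
finger_gap: 0.436
gripper_force: 40.3
```

>>> step_arm(
  commands=[0,0,0,0,0,0,0,0,0.01,0,0,0,0,0,0.03,0,0,0,0,0,0.055,0,0,0,0,0,0.07,0,0,0,0,0,0.077,0,0,0,0,0,0.08,0,0,0,0,0,0.08,0,0,0,0,0,0.08,0,0,0,0,0,0.08,0,0,0],
)

```text
t: 24.35
tcp_pos: [0.6202, 0.0417, 0.0224]
tool_rot: [0.707, 0.707, -0.001, -0.001]
force: [-3.8, -1.4, 6.4]
finger_gap: 0.438
gripper_force: 40.6
```

>>> step_arm(
  commands=[0,0,0,0,0,0,0,0,0,0,0,0,0,0,0,0,0,0,0,0,0,0,0,0,0,0,0,0,0,0,0,0,-0.02,0,0,0,0,0,-0.06,0,0,0,0,0,-0.1,0,0,0,0,0,-0.13,0,0,0,0,0,-0.15,0,0,0],
  jaw=70,
)

```text
t: 25.35
tcp_pos: [0.6231, 0.042, 0.1741]
tool_rot: [0.707, 0.707, 0.001, 0.002]
force: [-0.5, -0.2, -0.5]
finger_gap: 0.697
gripper_force: 0.0
```

>>> step_arm(
  commands=[0.02,0,0,0,0,0,0.05,0,0,0,0,0,0.08,0,0,0,0,0,0.11,0,0,0,0,0,0.135,0,0,0,0,0,0.15,0,0,0,0,0,0.158,0,0,0,0,0,0.158,0,0,0,0,0,0.158,0,0,0,0,0,0.158,0,0,0,0,0],
  jaw=100,
)

```text
t: 26.35
tcp_pos: [0.6221, 0.1988, 0.1713]
tool_rot: [0.708, 0.707, -0.0, 0.0]
force: [-0.3, 0.2, 0.6]
finger_gap: 1.0
gripper_force: 0.0
```

```bash
python3 - <<'E'
from h import *
d,s=snap("wrist","w5");print(s["tcp_pos"],s["force"]);t=s["tcp_pos"]
print("axis at lid top",proj(d,[[t[0],t[1],.069]],s).round(1),"rS",proj(d,[[.6205,.2019,.008]],s).round(1))
h=cv2.cvtColor(d["pixels"],cv2.COLOR_BGR2HSV)
def big(m,roi):
    x0,y0,x1,y1=roi;k=np.zeros(m.shape,np.uint8);k[y0:y1,x0:x1]=m[y0:y1,x0:x1]*255
    k=cv2.morphologyEx(k,cv2.MORPH_OPEN,np.ones((3,3)));return max(cv2.findContours(k,0,1)[0],key=cv2.contourArea)[:,0].astype(float)
c=big((h[...,0]<20)&(h[...,1]>140)&(h[...,2]>60),(220,80,420,260));X=cast(d,c,.069,s)[:,:2].astype(np.float32);print("lid",cv2.minEnclosingCircle(X))
c=big(h[...,2]<95,(240,100,400,240));X=cast(d,c,.008,s)[:,:2].astype(np.float32);print("dish",cv2.minEnclosingCircle(X))
E
```

```text
[0.62213655 0.1988056  0.17128009] [-0.28220912  0.16252488  0.637704  ]
axis at lid top [[318.3 199.1]] rS [[317.1 180.7]]
lid ((0.6249682307243347, 0.20460987091064453), 0.02964583784341812)
dish ((0.6236073970794678, 0.20213419198989868), 0.0390564389526844)
```

View pics/w5.png

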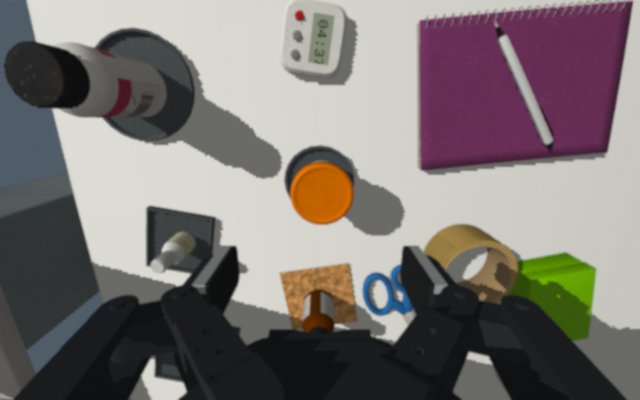

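The wrist view shows the orange lid at (322,192), the stain bottle on the mat at (318,305), the oil bottle in its dish at (175,250), and the reagent bottle in the large round dish. The lid measures 59 mm across at (0.625, 0.204).

>>> step_arm(
  commands=[0.004,0.002,0,0,0,0,0.004,0.002,0.02,0,0,0,0.004,0.002,0.05,0,0,0,0.004,0.002,0.08,0,0,0,0.004,0.002,0.11,0,0,0,0.004,0.002,0.128,0,0,0,0.004,0.002,0.134,0,0,0,0.004,0.002,0.134,0,0,0,0.004,0.002,0.134,0,0,0,0.004,0.002,0.134,0,0,0],
)

```text
t: 27.4
tcp_pos: [0.6252, 0.2042, 0.0389]
tool_rot: [0.707, 0.707, 0.001, 0.001]
force: [0.3, 0.3, 0.8]
finger_gap: 1.003
gripper_force: 0.0
```

>>> step_arm(
  commands=[0,0,0,0,0,0,0,0,0,0,0,0,0,0,0,0,0,0,0,0,0,0,0,0,0,0,0,0,0,0,0,0,0,0,0,0,0,0,0,0,0,0,0,0,0,0,0,0,0,0,0,0,0,0,0,0,0,0,0,0],
  jaw=0,
  grip_force=40,
)

```text
t: 28.4
tcp_pos: [0.6243, 0.2041, 0.0385]
tool_rot: [0.707, 0.707, 0.0, 0.0]
force: [-1.0, 0.2, 4.1]
finger_gap: 0.615
gripper_force: 41.5
```

>>> step_arm(
  commands=[0,0,-0.01,0,0,0,0,0,-0.03,0,0,0,0,0,-0.06,0,0,0,0,0,-0.09,0,0,0,0,0,-0.11,0,0,0,-0.02,-0.014,-0.11,0,0,0,-0.05,-0.035,-0.11,0,0,0,-0.085,-0.06,-0.11,0,0,0,-0.12,-0.085,-0.11,0,0,0,-0.15,-0.105,-0.11,0,0,0],
)

```text
t: 29.4
tcp_pos: [0.5172, 0.0528, 0.1477]
tool_rot: [0.707, 0.707, -0.0, -0.0]
force: [0.1, -1.5, -0.1]
finger_gap: 0.611
gripper_force: 42.0
```

>>> step_arm(
  commands=[-0.03,-0.021,0,0,0,0,-0.06,-0.042,0,0,0,0,-0.085,-0.06,0,0,0,0,-0.098,-0.07,0,0,0,0,-0.101,-0.071,0,0,0,0,-0.101,-0.071,0,0,0,0,-0.101,-0.071,0.02,0,0,0,-0.101,-0.071,0.05,0,0,0,-0.101,-0.071,0.07,0,0,0,-0.101,-0.071,0.08,0,0,0],
)

```text
t: 30.4
tcp_pos: [0.4482, -0.046, 0.0659]
tool_rot: [0.707, 0.708, -0.0, -0.001]
force: [0.2, -0.5, -0.4]
finger_gap: 0.613
gripper_force: 42.0
```

>>> step_arm(
  commands=[0,0,0.01,0,0,0,0,0,0.02,0,0,0,0,0,0.026,0,0,0,0,0,0.028,0,0,0,0,0,0.03,0,0,0,0,0,0.03,0,0,0,0,0,0.03,0,0,0,0,0,0.03,0,0,0,0,0,0.03,0,0,0,0,0,0.03,0,0,0],
)

```text
t: 31.4
tcp_pos: [0.448, -0.047, 0.0384]
tool_rot: [0.707, 0.707, 0.0, 0.0]
force: [-0.8, 0.9, 6.8]
finger_gap: 0.617
gripper_force: 42.5
```

>>> step_arm(
  commands=[0,0,0,0,0,0,0,0,0,0,0,0,0,0,0,0,0,0,0,0,0,0,0,0,0,0,0,0,0,0,0,0,0,0,0,0,0,0,-0.02,0,0,0,0,0,-0.06,0,0,0,0,0,-0.1,0,0,0,0,0,-0.13,0,0,0],
  jaw=97,
)

```text
t: 32.4
tcp_pos: [0.4481, -0.047, 0.1692]
tool_rot: [0.707, 0.707, 0.0, 0.001]
force: [0.1, 0.5, -0.3]
finger_gap: 0.968
gripper_force: 0.0
```

>>> step_arm(
  commands=[0.01,0.02,0,0,0,0,0.025,0.05,0,0,0,0,0.043,0.085,0,0,0,0,0.061,0.12,0,0,0,0,0.077,0.15,0,0,0,0,0.087,0.17,0,0,0,0,0.089,0.174,0,0,0,0,0.089,0.174,0,0,0,0,0.089,0.174,0,0,0,0,0.089,0.174,0,0,0,0],
  jaw=75,
)

```text
t: 33.4
tcp_pos: [0.6206, 0.0415, 0.1672]
tool_rot: [0.707, 0.707, -0.001, -0.001]
force: [0.5, -0.4, -0.1]
finger_gap: 0.752
gripper_force: 0.0
```

>>> step_arm(
  commands=[0,0,0.02,0,0,0,0,0,0.05,0,0,0,0,0,0.085,0,0,0,0,0,0.115,0,0,0,0,0,0.135,0,0,0,0,0,0.145,0,0,0,0,0,0.146,0,0,0,0,0,0.146,0,0,0,0,0,0.146,0,0,0,0,0,0.146,0,0,0],
)

```text
t: 34.4
tcp_pos: [0.6229, 0.0419, 0.0227]
tool_rot: [0.707, 0.707, 0.001, 0.001]
force: [-0.0, -0.8, 0.6]
finger_gap: 0.752
gripper_force: 0.0
```

>>> step_arm(
  commands=[0,0,0,0,0,0,0,0,0,0,0,0,0,0,0,0,0,0,0,0,0,0,0,0,0,0,0,0,0,0,0,0,0,0,0,0,0,0,0,0,0,0,0,0,0,0,0,0,0,0,0,0,0,0,0,0,0,0,0,0],
  jaw=0,
  grip_force=40,
)

```text
t: 35.4
tcp_pos: [0.6223, 0.042, 0.0221]
tool_rot: [0.707, 0.707, 0.0, 0.0]
force: [-1.4, 0.3, 6.3]
finger_gap: 0.434
gripper_force: 40.0
```

>>> step_arm(
  commands=[0,0,-0.01,0,0,0,0,0,-0.03,0,0,0,0,0,-0.055,0,0,0,0.01,0,-0.06,0,0,0,0.035,0,-0.06,0,0,0,0.065,0,-0.06,0,0,0,0.095,0,-0.06,0,0,0,0.125,0,-0.06,0,0,0,0.15,0,-0.06,0,0,0,0.16,0,-0.06,0,0,0],
)

```text
t: 36.4
tcp_pos: [0.6209, 0.2051, 0.0805]
tool_rot: [0.706, 0.708, -0.0, -0.001]
force: [-0.2, 0.6, -1.0]
finger_gap: 0.436
gripper_force: 40.1
```

>>> step_arm(
  commands=[0,0,0,0,0,0,0,0,0,0,0,0,0,0,0.015,0,0,0,0,0,0.035,0,0,0,0,0,0.05,0,0,0,0,0,0.056,0,0,0,0,0,0.06,0,0,0,0,0,0.06,0,0,0,0,0,0.06,0,0,0,0,0,0.06,0,0,0],
)

```text
t: 37.4
tcp_pos: [0.6211, 0.2011, 0.0221]
tool_rot: [0.707, 0.707, -0.001, -0.0]
force: [-3.2, -2.3, 5.1]
finger_gap: 0.437
gripper_force: 40.3
```

>>> step_arm(
  commands=[0,0,0,0,0,0,0,0,0,0,0,0,0,0,0,0,0,0,0,0,0,0,0,0,0,0,0,0,0,0,0,0,-0.02,0,0,0,0,0,-0.06,0,0,0,0,0,-0.1,0,0,0,0,0,-0.14,0,0,0,0,0,-0.18,0,0,0],
  jaw=70,
)

```text
t: 38.4
tcp_pos: [0.6217, 0.202, 0.2028]
tool_rot: [0.707, 0.707, -0.0, -0.0]
force: [0.8, 0.3, -0.4]
finger_gap: 0.701
gripper_force: 0.0
```

>>> step_arm(
  commands=[0,-0.02,-0.01,0,0,0,0,-0.04,-0.02,0,0,0,-0.01,-0.06,-0.03,0,0,0,-0.02,-0.08,-0.04,0,0,0,-0.03,-0.1,-0.04,0,0,0,-0.03,-0.11,-0.04,0,0,0,-0.03,-0.11,-0.04,0,0,0,-0.03,-0.11,-0.04,0,0,0,-0.03,-0.11,-0.04,0,0,0,-0.03,-0.11,-0.04,0,0,0],
  jaw=100,
)

```text
t: 39.4
tcp_pos: [0.5128, 0.1723, 0.241]
tool_rot: [0.707, 0.707, 0.0, 0.0]
force: [-0.0, -0.1, 0.4]
finger_gap: 1.0
gripper_force: 0.0
```

```bash
python3 - <<'E'
from h import *
d,s=snap("wrist","w6");print(s["tcp_pos"],s["force"])
for n,p in dict(rL=(.4366,.302,.121),sS=(.454,.124,.065),rS=(.622,.202,.081),sL=(.449,-.047,.069)).items():
    print(n,proj(d,[p],s).round(1),"rim centre",proj(d,[(p[0],p[1],.008)],s).round(1))
e,_=snap("side","s6")
for n,p in dict(rL=(.4366,.302,.121),sS=(.454,.124,.065),rS=(.622,.202,.081),sL=(.449,-.047,.069)).items():
    print(n,proj(e,[p]).round(1),proj(e,[(p[0],p[1],.003)]).round(1))
c=cv2.resize(e["pixels"][110:310,210:430],None,fx=2.7,fy=2.7);cv2.imwrite("pics/s6c.png",c)
E
```

```text
[0.51284202 0.17228942 0.24104614] [-0.02424779 -0.11770551  0.36362903]
rL [[228.9  47.6]] rim centre [[257.3  68.8]]
sS [[270.5 219.4]] rim centre [[277.2 204.9]]
rS [[418.5 157.8]] rim centre [[399.9 149.7]]
sL [[272.8 334.9]] rim centre [[278.9 306.2]]
rL [[265.3 123.4]] [[269.7 171.6]]
sS [[288.5 186.2]] [[290.3 213.4]]
rS [[361.7 150.2]] [[360.5 182.6]]
sL [[303.3 239.6]] [[304.9 271.7]]
```

View pics/w6.png

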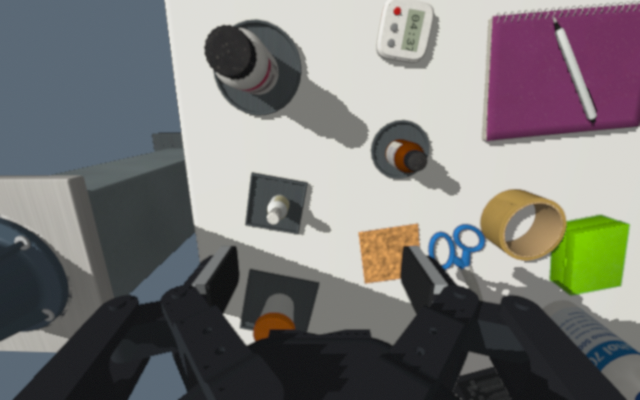

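View pics/s6c.png

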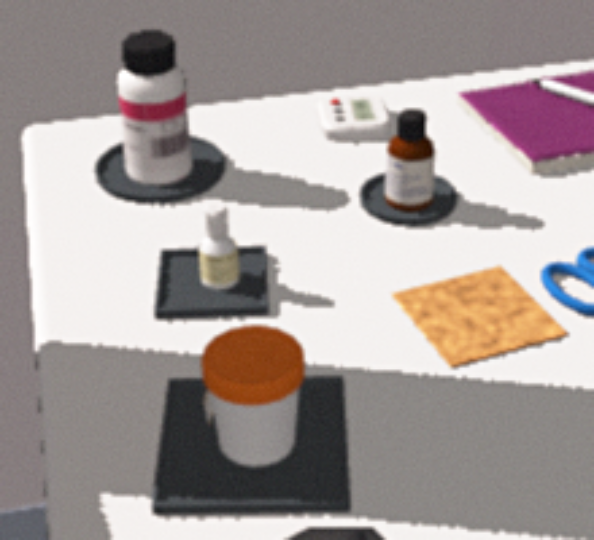

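The wrist and side views show all four vessels upright and free near the middle of their own dishes. In the wrist view the reagent cap is at (230,50), stain (415,158), oil (275,216) and cup (277,325). They are within about 4 mm of the dish centres by eye, and the arm is clear.

```bash
python3 -c "
from station import manip
print(manip.sign_off())"
```

```text
the job is handed in; nothing more can be done
None
```

All four vessels are upright, standing free in the middle of their own dishes (within about 4 mm by eye), and the job was handed in at about 40 s of the 138 s limit; no verdict was returned.

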